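Stop the stirrer and show its impeller to the inspection camera

TASK

First turn the stirrer's dial until its pointer stands at the zero mark, and leave it there. Then lift the lid with its hanging impeller out of the glass vessel and hold it in the air for the inspection camera: upright, the middle of the blade at lens height and 11 cm straight in front of the lens, one flat side of the blade square on to the lens. Finish while still holding it there, clear of everything; do not touch the camera, and leave the vessel and the other things where they stand.

Things in the scene. Friction and masses are not known exactly. Their poses are not given: they have to be found in the camera images.
- stirrer: White flat stirrer fixed to the bench, 250 mm long (x) by 160 mm wide (y), top at 60 mm; origin on the bench under its centre. Dial on top at x = -85 mm (towards the robot); steel plate (diameter 124 mm, top at 66 mm) at x = +50 mm carries the vessel. Zero mark: the one long broad black tick of the dial face, on the dial's +x side (towards the vessel); thin short ticks every 0.4 rad either side.
- dial (a joint): Dial angle in rad, positive counter-clockwise seen from above; 0 = pointer at the zero mark, pointing along the stirrer's +x (to the vessel). No stop or click at zero; travel -2.4 to 2.4; starts 0.5 to 1.4 on the counter-clockwise side; light friction (0.03 N m), stays where it is left.
- dial_grip (a point): Point on the dial's axis at gripping height, 83.5 mm above the bench. The dial is a black disc (diameter 42 mm) with an upright bar grip 44 mm long, 12 mm thick, from 67 to 95 mm above the bench; its pointer is a white line along half of the bar's top with a small nose at that end. The point's x runs along the bar to the pointer end.
- vessel: Loose clear glass cylinder vessel, empty, outer diameter 80 mm, inner 74 mm, 85 mm tall, 0.25 kg, standing upright on the stirrer's steel plate; origin at the centre of its underside.
- head: Grey lid with hanging impeller, one loose rigid piece, 0.11 to 0.22 kg, on the vessel's rim. Origin: centre of the lid's underside (151 mm above the bench at first), z up. Lid: diameter 88, 8 mm thick; plug 66 mm wide, 6 mm deep. Bar grip on top: 40 mm along y, 12 along x, 8 to 42 mm above the origin. Steel blade: 50 mm along y, 4 thick, 38 to 68 mm below the origin, parallel to the bar.
- grip (a point): Middle of the bar grip on the lid, 25 mm above the origin of head, axes as head.
- blade (a point): Middle of the impeller's blade, 53 mm below the origin of head, axes as head (x square to the blade's flat sides).
- camera: Inspection camera fixed to the bench: steel base plate 90 x 90 x 12 mm, round post up to 212 mm at the back, pale camera head 46 mm wide from 117 to 163 mm above the bench, with a black lens tube (diameter 36 mm) towards its -x. Origin on the bench, 40 mm behind the lens's front face; it looks level along its own -x.
- lens (a point): Centre of the lens's front face, 140 mm above the bench; the camera looks along this point's -x, so the blade's middle belongs at x = -110 mm, y = 0, z = 0 in its frame.
- bottle: Bystander: violet plastic bottle with white cap, diameter 60 mm, 170 mm tall, standing; origin under its centre.
- jar: Bystander: small amber jar, diameter 44 mm, 50 mm tall, behind the stirrer; origin under its centre.
- dish: Bystander: white porcelain dish, diameter 72 mm, 30 mm tall, beside the camera; origin under its centre.
Mind the look-alikes: they are no part of the job. What is shaped like the head but red or turquoise is not meant.

How it is judged:
By the outcome, as a careful person would: the job done as asked, in the order asked, and still so for the second after the job is handed in, while the arm keeps its last pose, push and grip.
It also fails if it takes over 56 s, if anything falls off the work surface, if the arm or the gripper's body presses on something with over 40 N, if the wrist force passes 120 N, or if a joint passes its speed limit or range.

ROBOT

A 6-joint arm with a two-finger parallel gripper is mounted at the origin on the work surface. World frame = base frame: x ahead of the robot, y to its left, z up, the work surface at z = 0. Lengths are in m, angles in rad, forces in N, time in s.
With the tool pointing down it reaches from about 0.35 to 0.85 m from the base axis. Payload 8.1 kg.
Tool frame: the origin (TCP) lies midway between the tips of the shut fingers; the grasp point (between the pads) lies manip.tcp_to_grasp behind it (manip.tcp_to_grasp is the distance from the TCP to the grasp point, in m); z points along the fingers, y is the direction in which the jaws open and shut (so a half turn about z gives the same grasp; the last joint's range is limited). The gripper opens to 85 mm and grips with 20 to 120 N. Pads are 22 mm wide; open, the fingers measure 114 mm over their backs; the gripper's body (76 mm by 85 mm) begins 54 mm behind the grasp point. The pads swing forward as they close: fully open they stand 13 mm farther back than shut.
Start: joints at [-1.408, 0.13, 1.488, -0, 1.523, -0.085], TCP at [0.147, -0.582, 0.231] pointing down, gripper open.
Joint ranges: [-2.96, 2.96], [-0.89, 2.26], [0.02, 2.5], [-1.34, 4.48], [0, 2.73], [-2.66, 2.66]. Speed limits (rad/s): [2.39, 2.39, 2.79, 3.14, 3.14, 3.14].

INTERFACE

Orientations are given as [roll, pitch, yaw] about the fixed x, y, z axes, in that order (R = Rz(yaw) Ry(pitch) Rx(roll)).
In Python, from station import manip, camera, calibration, regions_of gives the robot as it stands. The module is installed in compiled form; this text tells all that it offers.
- The arm moves only by the shell command python3 -m jog 'ROWS' [OPENING] [FORCE]. ROWS is JSON, one flat list of numbers, 4 for each row, row after row: the shift along the tool's x, y, z scaled (see below), then the turn about the tool's z scaled (see below). A call has 1 to 8 rows; each row is the pose to reach, as a shift and turn from the pose measured when the call began, along the tool's axes at that moment; what a row does not reach only later rows make up. The controller multiplies each number of a shift by 15 cm and each number of a turn by 45 degrees. A row lasts 1/8 s, in which the tool goes at most 62.5 mm and 10.7 degrees, less where a joint would pass 70% of its speed; a pose out of reach is approached as far as the arm can. A call with a number of a shift or a turn outside -1 to 1 is refused whole. A call with a gripper value outside its range is refused whole. OPENING is the opening, from 0 (shut) to 1 (fully open), set as the call begins (- or left out, the last holds). The fingers move at their own pace and stop on an object; FORCE is the grip in N (left out, the last holds). Time passes only in rows, so rows that repeat a pose let the fingers close. It gives the time, the measured TCP pose, the force and the opening at its end, in the units of the state.
- manip.state(): the state, without advancing time (a new reading comes with each control period).
- camera(name): name is "scene" or "top" or "wrist"; returns the picture (384x512x3 uint8, red, green, blue); there is no depth.
- calibration(name): a dict with "fov_y" (degrees; the focal length in pixels is half the picture's height over the tangent of half this angle, whatever the lens; pixels are square), "cx", "cy" (the principal point, pixels), "origin" and "orientation" of the camera in the world. Camera axes: x right, y down, z forward; pixel columns grow to the right and rows downward; lengths in m; the calibration is good to about 2 mm. A picture is of the moment at which its call begins: read the wrist's pose just before it. calibration takes no time and is no camera call; for the wrist camera it gives the pose at the moment of the call.
- manip.hand_in(): hands the job in, once; it reports no verdict.
Trained networks look in the newest picture that a camera, given by its name, has taken for a name from the list of things; names that differ only in an ending like _2 or _b are one class to them, and where a whole thing is asked for, a point or a joint stands for the part that bears it (a point fixed in the world has none). Each returns a list of dicts, best first, with "confidence" (0 to 1); they miss things now and then, are a little off and sometimes report something else, mostly with a low value. They report only what shows in the picture. A call takes as long as a camera call. They do not tell look-alikes from the thing itself.
- regions_of(target, camera): "mask" (384x512 bool, what is visible of it) and "bbox" ([left, top, right, bottom] in pixels, round what is visible of it).
The state is a dict: "t": time; "qpos": joint angles; "joint_vel": joint speeds; "tau": joint torques, N m; "tcp_pos": TCP position; "eef_rot": TCP orientation; "ft_force": force on the tool from outside, world axes, zero at the start; "wrist_torque": the same for the moment, N m; "width": finger opening in m.
Only numpy, scipy, OpenCV 4.12 (cv2) and the standard library are available. Lean on these libraries where they do the work, as an engineer would, in place of code of your own. Each camera call takes 0.05 s, during which the arm holds its last target.

## Working session

There is one attempt and no reset: what is moved stays moved. The work goes in short steps, Python scripts to look and compute and a shell command to move; the robot and the scene stay as the last step left them, time stands still between calls to the robot, and variables do not carry over. Pictures are saved under pics/ and viewed, and the job is handed in when it is done.

```bash
mkdir -p pics
python3 - <<'E'
from station import manip,camera,calibration
import cv2
print(manip.state(), manip.tcp_to_grasp)
for n in ("scene","top","wrist"):
    c=calibration(n);print(n,c)
    im=camera(n);cv2.imwrite(f"pics/{n}0.png",im[:,:,::-1])
E
```

```text
{'t': 0.0, 'qpos': array([-1.40838302e+00,  1.31169691e-01,  1.48930433e+00, -2.42560369e-05,
        1.52301054e+00, -8.54251779e-02]), 'joint_vel': array([ 1.33907612e-03,  1.55808223e-04, -9.91186853e-04,  1.16100851e-03,
        8.10015019e-05,  2.69802589e-04]), 'tau': array([-4.37264898e-03, -5.69396996e+01, -5.00562394e+01, -5.22130304e-04,
        1.48047408e-02,  4.47304990e-05]), 'tcp_pos': array([ 0.14709201, -0.58110684,  0.23022559]), 'eef_rot': array([-3.13970558e+00, -1.37282365e-04,  2.47839532e-01]), 'ft_force': array([1.10948046, 0.96903916, 0.81800071]), 'wrist_torque': array([ 0.01378734, -0.04356236,  0.02822932]), 'width': 0.0853939577357074} 0.0187
scene {'fov_y': 57.20904130013707, 'cx': 259.0325655851646, 'cy': 188.6974220966313, 'origin': array([1.20374171, 0.1046043 , 0.84053569]), 'orientation': array([-2.41473295,  0.01025562,  1.83716696])}
top {'fov_y': 48.8769758376852, 'cx': 253.81584179723524, 'cy': 189.96860578791112, 'origin': array([ 0.46630831, -0.08997352,  1.39755609]), 'orientation': array([-3.02977871e+00, -2.63269789e-03, -1.56226021e+00])}
wrist {'fov_y': 68.14915145563656, 'cx': 251.4193028703807, 'cy': 193.92808450857152, 'origin': array([ 0.21323295, -0.56528757,  0.37187833]), 'orientation': array([ 2.87600350e+00,  8.55119370e-04, -1.32290248e+00])}
```

View pics/scene0.png

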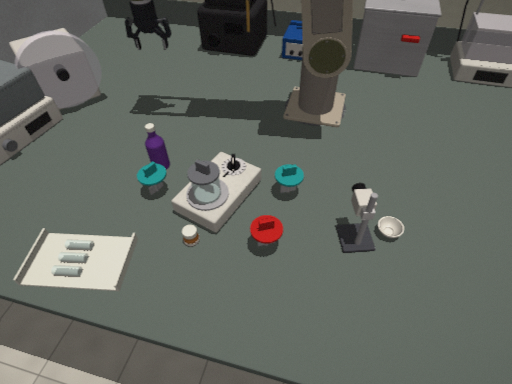

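View pics/top0.png

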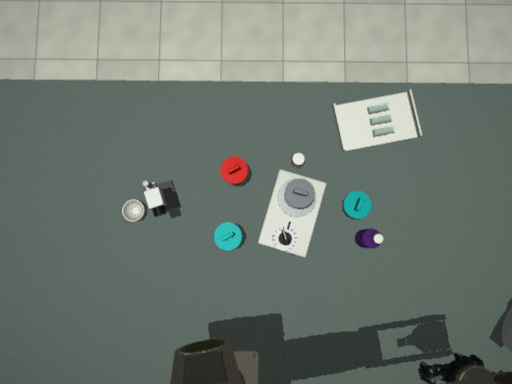

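View pics/wrist0.png

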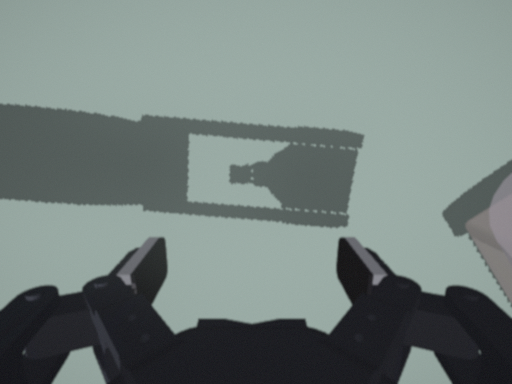

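The scene has a grey head on the vessel at top (300,192) and scene (204,172). The look-alikes are red at top (235,171) and turquoise at top (228,237) and (357,205). The dial is at top (286,239) and the inspection camera at top (158,197). Next I'll get rough positions.

```bash
cat > h.py <<'E'
import numpy as np, cv2
from station import manip,camera,calibration,regions_of
from scipy.spatial.transform import Rotation as Ro
def rot(o): return Ro.from_euler('xyz',o).as_matrix()
def K(c):
    f=192/np.tan(np.radians(c['fov_y']/2)); return f
def ray(c,u,v):
    d=np.array([(u-c['cx'])/K(c),(v-c['cy'])/K(c),1.]); return rot(c['orientation'])@d
def atz(c,u,v,z):
    d=ray(c,u,v);o=c['origin'];return o+d*(z-o[2])/d[2]
def proj(c,P):
    p=(np.atleast_2d(P)-c['origin'])@rot(c['orientation']);return np.c_[c['cx']+K(c)*p[:,0]/p[:,2],c['cy']+K(c)*p[:,1]/p[:,2]]
def crop(im,u0,v0,u1,v1,s,name):
    c=cv2.resize(im[v0:v1,u0:u1],None,fx=s,fy=s,interpolation=cv2.INTER_CUBIC);cv2.imwrite(name,c[:,:,::-1])
E
python3 - <<'E'
from h import *
c=calibration('top')
for n,u,v,z in [('grip',300.5,191.5,.193),('dial',286,239,.066),('cambase',170,196,0.012),('camhead',154,198,.163),('bottle',371,239,.17),('jar',299,159,.05),('dish',133,211,.03),('red',235,171,.09),('t1',228,237,.09),('t2',357,205,.09)]:
    print(n,atz(c,u,v,z).round(3))
im=cv2.imread('pics/top0.png')[:,:,::-1]
crop(im,110,140,390,270,2.8,'pics/topc.png')
im=cv2.imread('pics/scene0.png')[:,:,::-1]
crop(im,130,120,290,230,5,'pics/scc.png')
crop(im,310,160,420,260,6,'pics/scc2.png')
E
```

```text
grip [ 0.598 -0.226  0.193]
dial [ 0.462 -0.194  0.066]
cambase [0.599 0.184 0.012]
camhead [0.579 0.2   0.163]
bottle [ 0.465 -0.432  0.17 ]
jar [ 0.72  -0.238  0.05 ]
dish [0.548 0.298 0.03 ]
red [ 0.672 -0.033  0.09 ]
t1 [ 0.467 -0.014  0.09 ]
t2 [ 0.569 -0.413  0.09 ]
```

View pics/topc.png

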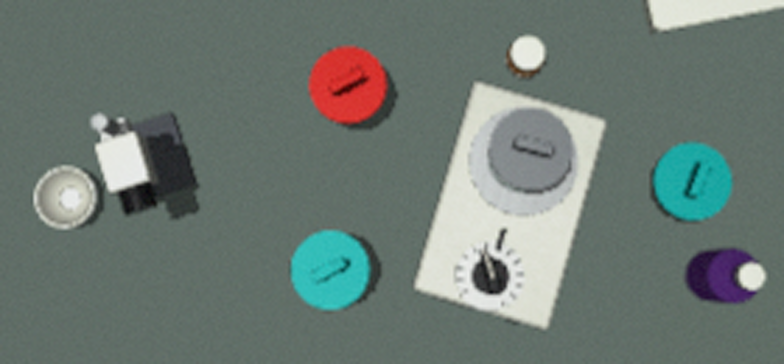

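View pics/scc.png

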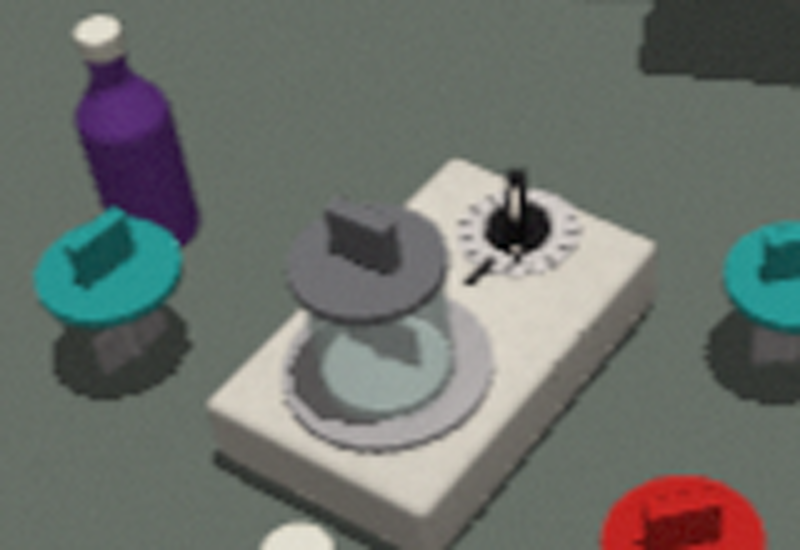

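View pics/scc2.png

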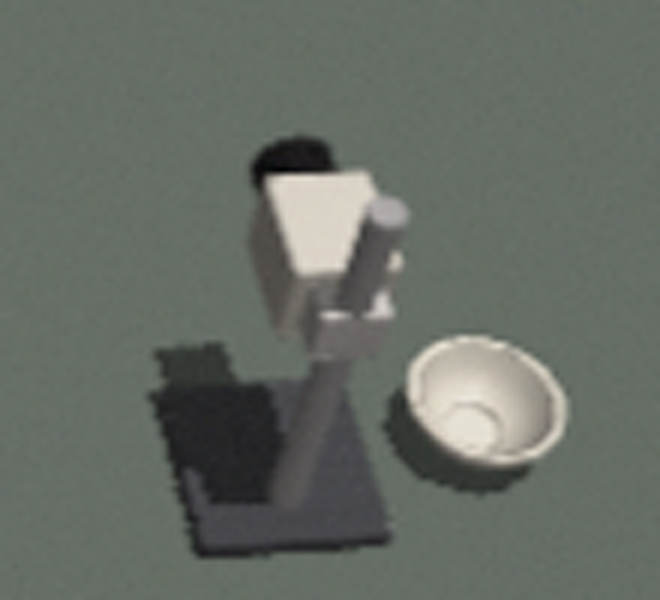

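```bash
python3 -m jog '[0.25,-0.17,-0.3,0, 0.5,-0.34,-0.33,0, 0.75,-0.52,-0.33,0, 0.9,-0.67,-0.33,0, 0.9,-0.67,-0.33,0]'; python3 -m jog '[0.3,-0.2,0,0, 0.6,-0.4,0,0, 0.9,-0.67,0,0, 0.9,-0.67,0,0]'; python3 -m jog '[0.3,-0.2,0,0, 0.6,-0.4,0,0, 0.9,-0.67,0,0, 0.9,-0.67,0,0, 0.9,-0.67,0,0]'
python3 - <<'E'
from h import *
s=manip.state();print(s['t'],s['tcp_pos'],s['eef_rot'])
c=calibration('wrist');im=camera('wrist');cv2.imwrite('pics/w1.png',im[:,:,::-1]);np.save('w1.npy',c,allow_pickle=True);print(c)
for n in ('head','dial','stirrer','vessel'):
    for r in regions_of(n,'wrist')[:3]: print(n,r['confidence'],r['bbox'])
E
```

```text
t: 0.78
tcp_pos: [0.2545, -0.4493, 0.2802]
eef_rot: [-3.14, -0.0, 0.251]
ft_force: [-0.1, 0.3, -0.2]
width: 0.0858
t: 1.27
tcp_pos: [0.3621, -0.3162, 0.2804]
eef_rot: [-3.14, -0.001, 0.255]
ft_force: [-0.8, -0.4, -1.3]
width: 0.0857
t: 1.9
tcp_pos: [0.467, -0.186, 0.2804]
eef_rot: [-3.14, -0.0, 0.255]
ft_force: [-0.4, 0.4, -0.2]
width: 0.0854
1.9 [ 0.4670173  -0.186019    0.28039018] [-3.13990760e+00 -8.71576872e-05  2.55197816e-01]
{'fov_y': 68.14915145563656, 'cx': 251.4193028703807, 'cy': 193.92808450857152, 'origin': array([ 0.5330409 , -0.16967579,  0.4219406 ]), 'orientation': array([ 2.87595414e+00,  8.22624548e-04, -1.31555526e+00])}
head 0.94 [411.7, 100.6, 500.5, 171.5]
head 0.89 [75.3, 94.1, 150.7, 168.1]
head 0.61 [281.6, 0.0, 386.5, 109.4]
dial 0.7 [240.2, 146.1, 272.7, 195.1]
dial 0.23 [397.5, 185.0, 512.0, 270.0]
stirrer 0.58 [185.2, 1.4, 403.0, 224.6]
vessel 0.67 [277.9, 59.7, 312.1, 109.7]
```

View pics/w1.png

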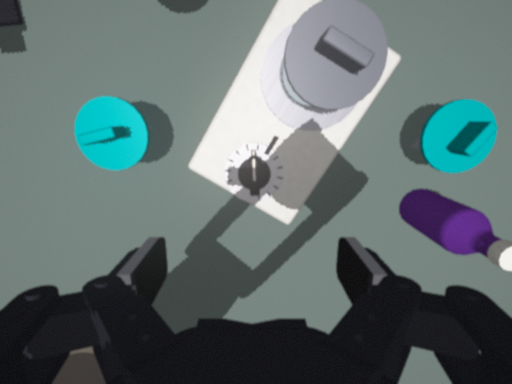

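The wrist view shows the dial at (255,173) with its nose up at (254,150) and the long zero tick at (272,145). The grey head is at (335,52), and the turquoise look-alikes are at (112,133) and (460,136). The grey head on the vessel is the one meant, because it's the only grey one and it sits on the vessel's rim. Here is an enlarged crop to confirm and measure.

Run:
```python
from h import *
im=cv2.imread('pics/w1.png')[:,:,::-1]
crop(im,210,130,300,210,8,'pics/w1d.png')
crop(im,180,0,410,230,2.6,'pics/w1h.png')
```

```text
(no output)
```

View pics/w1d.png

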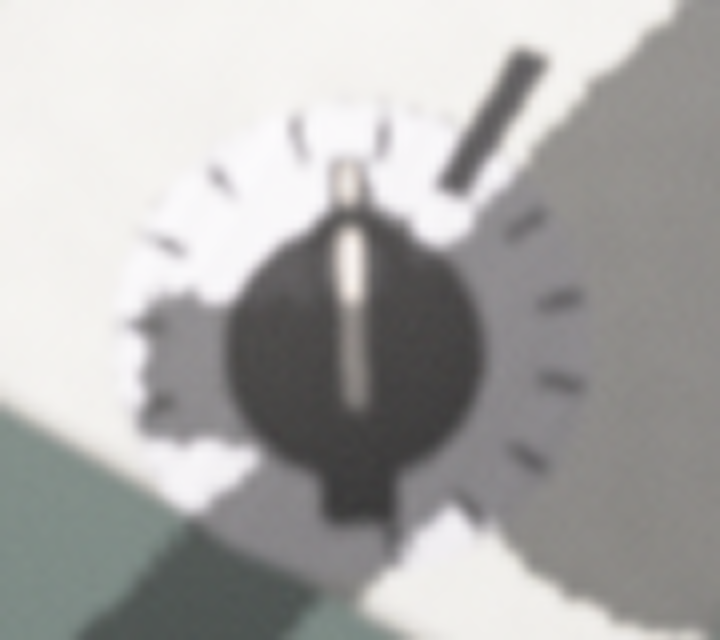

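View pics/w1h.png

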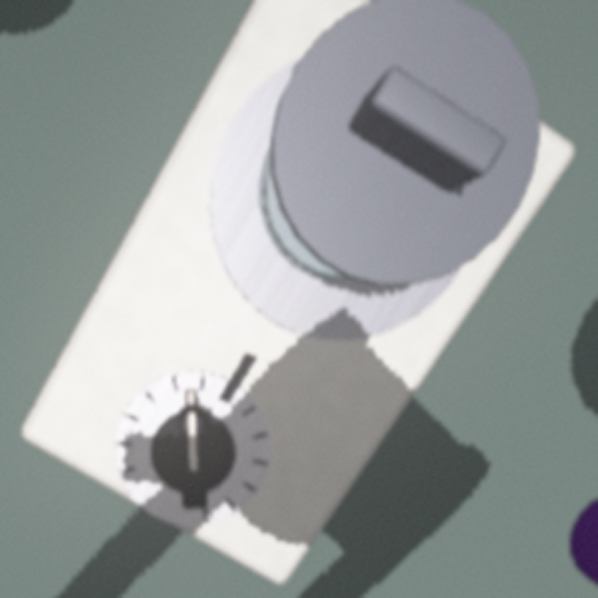

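```bash
cat > m1.py <<'E'
from h import *
from scipy.optimize import least_squares
c=np.load('w1.npy',allow_pickle=True).item()
H=lambda u,v:(180+u/2.6,v/2.6)
D=lambda u,v:(210+u/8,130+v/8)
# stirrer corners: near-left(-x,+y), near-right(-x,-y), far-right
P=np.array([atz(c,*H(*p),.06)[:2] for p in [(22,433),(285,584),(575,150)]]);print(P.round(4))
L=np.array([[-.125,.08],[-.125,-.08],[.125,-.08]])
def T(p,L): 
    a=p[2];return np.c_[p[0]+L[:,0]*np.cos(a)-L[:,1]*np.sin(a),p[1]+L[:,0]*np.sin(a)+L[:,1]*np.cos(a)]
r=least_squares(lambda p:(T(p,L)-P).ravel(),[.55,-.2,-.28]);p=r.x;print('stirrer',p.round(4),np.degrees(p[2]),(r.fun*1e3).round(1))
print('dial from stirrer',T(p,np.array([[-.085,0],[.05,0]])))
e=[atz(c,*D(*q),.0601)[:2] for q in [(455,190),(530,55)]];d=e[1]-e[0];print('tick',np.degrees(np.arctan2(d[1],d[0])),e)
print('disc c',atz(c,*D(355,345),.067))
a=atz(c,*D(350,227),.095)[:2];b=atz(c,*D(357,408),.095)[:2];print('line',a,b,np.linalg.norm(a-b),np.degrees(np.arctan2(*(a-b)[::-1])))
# lid grip top corners z=.193
G=[atz(c,*H(*q),.193)[:2] for q in [(398,66),(505,142),(482,175),(373,101)]];G=np.array(G)
print('grip top',G.round(4),G.mean(0),[np.linalg.norm(G[i]-G[i-1]).round(4) for i in range(4)])
for i,j in ((0,1),(3,2)): d=G[i]-G[j];print('head y dir',np.degrees(np.arctan2(d[1],d[0])))
E
python3 m1.py
```

```text
[[ 0.4526 -0.1066]
 [ 0.4089 -0.2555]
 [ 0.6415 -0.3219]]
stirrer [ 0.5484 -0.2139 -0.2806] -16.078769878920223 [-2.1  4.2 -2.8 -0.7  4.9 -3.5]
dial from stirrer [[ 0.4667482  -0.19035079]
 [ 0.59646725 -0.22774021]]
tick -13.84960103709906 [array([ 0.49392751, -0.19989256]), array([ 0.51722559, -0.2056365 ])]
disc c [ 0.46698115 -0.19049222  0.067     ]
line [ 0.48873778 -0.18373839] [ 0.46314468 -0.1915422 ] 0.02675642412301816 16.957445547480695
grip top [[ 0.6092 -0.2103]
 [ 0.5986 -0.2459]
 [ 0.5888 -0.2427]
 [ 0.5991 -0.2064]] [ 0.59891486 -0.22634652] [np.float64(0.0108), np.float64(0.0371), np.float64(0.0103), np.float64(0.0377)]
head y dir 73.4446615004843
head y dir 74.13390889952545
```

```bash
python3 -m jog '[0,0.03,0.3,-0.05, 0,0.03,0.6,-0.05, 0,0.03,0.8,-0.05, 0,0.03,0.8,-0.05, 0,0.03,0.8,-0.05]' 0.5 20
python3 - <<'E'
from h import *
c=calibration('wrist');im=camera('wrist');cv2.imwrite('pics/w2.png',im[:,:,::-1]);np.save('w2.npy',c,allow_pickle=True)
s=manip.state();print(s['t'],s['tcp_pos'],s['eef_rot'])
E
```

```text
t: 2.78
tcp_pos: [0.4685, -0.1911, 0.1623]
eef_rot: [-3.141, -0.002, 0.292]
ft_force: [-0.2, -0.1, -0.6]
width: 0.0426
2.825 [ 0.46893062 -0.19120209  0.16283516] [ 3.14116973 -0.00317574  0.29170829]
```

View pics/w2.png

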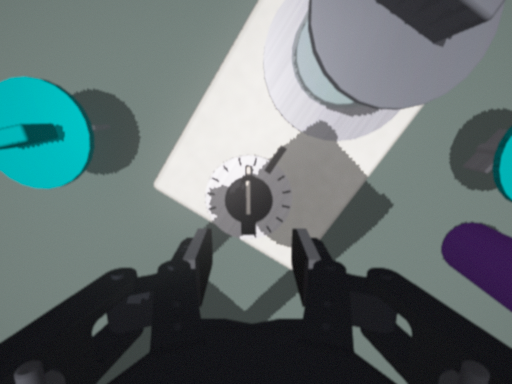

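Run:
```python
from h import *
im=cv2.imread('pics/w2.png')[:,:,::-1]
crop(im,200,145,300,245,7,'pics/w2d.png')
```

```text
(no output)
```

View pics/w2d.png

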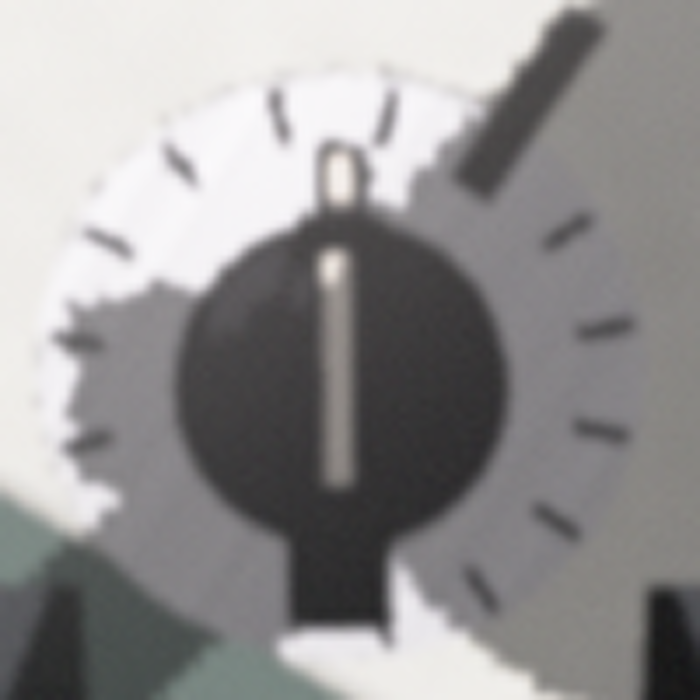

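Run:
```python
from h import *
c=np.load('w2.npy',allow_pickle=True).item()
D=lambda u,v:(200+u/7,145+v/7)
ang=lambda d:np.degrees(np.arctan2(d[1],d[0]))
print('disc',atz(c,*D(342,380),.067))
a=atz(c,*D(335,255),.095);b=atz(c,*D(341,488),.095);print('line',a,b,ang(a-b),np.linalg.norm(a-b))
e=atz(c,*D(475,190),.06);f=atz(c,*D(588,22),.06);print('tick',e,f,ang(f-e))
```

```text
disc [ 0.4670864 -0.1900654  0.067    ]
line [ 0.48814891 -0.18325184  0.095     ] [ 0.46292815 -0.19142872  0.095     ] 17.963323136066055 0.02651317337295553
tick [ 0.49351146 -0.19943245  0.06      ] [ 0.51728343 -0.20635104  0.06      ] -16.227094579407726
```

```bash
python3 -m jog '[-0.01,-0.01,0.2,-0.02, -0.01,-0.01,0.4,-0.02, -0.01,-0.01,0.55,-0.02, -0.01,-0.01,0.61,-0.02, -0.01,-0.01,0.61,-0.02, -0.01,-0.01,0.61,-0.02]' 0.5 20
python3 - <<'E'
from h import *
im=camera('wrist');cv2.imwrite('pics/w3.png',im[:,:,::-1])
E
```

```text
t: 3.58
tcp_pos: [0.4685, -0.1907, 0.073]
eef_rot: [3.139, -0.005, 0.307]
ft_force: [-0.7, 0.7, 0.1]
width: 0.0431
```

View pics/w3.png

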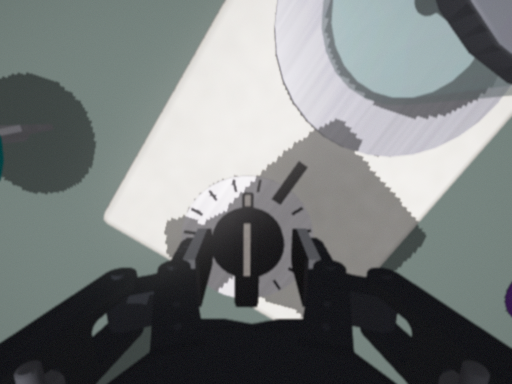

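The bar at (247,265) stands between the fingers, about centred and in line with them. Closing.

```bash
python3 -m jog '[0,0,0,0, 0,0,0,0, 0,0,0,0, 0,0,0,0, 0,0,0,0, 0,0,0,0]' 0 30
```

```text
t: 4.38
tcp_pos: [0.4684, -0.1886, 0.0741]
eef_rot: [-3.14, -0.005, 0.308]
ft_force: [-7.3, 13.0, 15.2]
width: 0.0114
```

```bash
python3 -m jog '[0,-0.01,-0.01,0, 0,-0.01,-0.02,0, 0,-0.01,-0.02,0]'
```

```text
t: 4.75
tcp_pos: [0.4679, -0.188, 0.0746]
eef_rot: [3.141, -0.006, 0.308]
ft_force: [13.9, -10.2, -28.1]
width: 0.0109
```

```bash
python3 -m jog '[0,0.0,0.0,0, 0,0.0,0.0,0]'
```

```text
t: 5.0
tcp_pos: [0.4681, -0.1881, 0.0745]
eef_rot: [3.141, -0.006, 0.308]
ft_force: [4.4, -2.2, -7.0]
width: 0.0115
```

```bash
python3 -m jog '[0,0,0,0.15, 0,0,0,0.3, 0,0,0,0.45, 0,0,0,0.6, 0,0,0,0.75, 0,0,0,0.75, 0,0,0,0.75]'
python3 - <<'E'
from h import *
im=camera('wrist');cv2.imwrite('pics/w4.png',im[:,:,::-1])
E
```

```text
t: 5.88
tcp_pos: [0.4682, -0.1905, 0.0745]
eef_rot: [3.141, -0.007, -0.282]
ft_force: [3.2, -12.6, -10.3]
width: 0.011
```

View pics/w4.png

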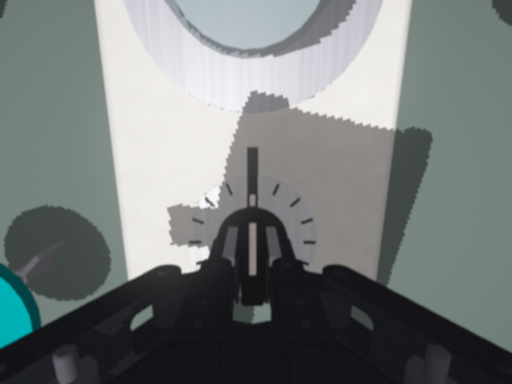

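The pointer's white line and nose (252,200-275) line up with the long tick (252,150-200). I'll relax the arm, release and check.

```bash
python3 -m jog '[0,-0.005,0,0, 0,-0.005,0,0]'; python3 -m jog '[0,0,0,0, 0,0,0,0, 0,0,0,0, 0,0,0,0]' 0.5; python3 -m jog '[0,0,-0.3,0, 0,0,-0.6,0, 0,0,-0.8,0, 0,0,-0.8,0, 0,0,-0.8,0, 0,0,-0.8,0]'
python3 - <<'E'
from h import *
c=calibration('wrist');im=camera('wrist');np.save('w5.npy',c,allow_pickle=True);cv2.imwrite('pics/w5.png',im[:,:,::-1])
crop(im,180,100,330,250,4,'pics/w5d.png')
E
```

```text
t: 6.18
tcp_pos: [0.4682, -0.1906, 0.0745]
eef_rot: [3.139, -0.008, -0.282]
ft_force: [1.0, -6.3, -6.2]
width: 0.0114
t: 6.68
tcp_pos: [0.4683, -0.1905, 0.0746]
eef_rot: [3.139, -0.008, -0.282]
ft_force: [1.2, -0.7, 0.8]
width: 0.0429
t: 7.42
tcp_pos: [0.4666, -0.1895, 0.1929]
eef_rot: [3.14, -0.005, -0.282]
ft_force: [-0.1, -0.3, -0.1]
width: 0.0427
```

View pics/w5d.png

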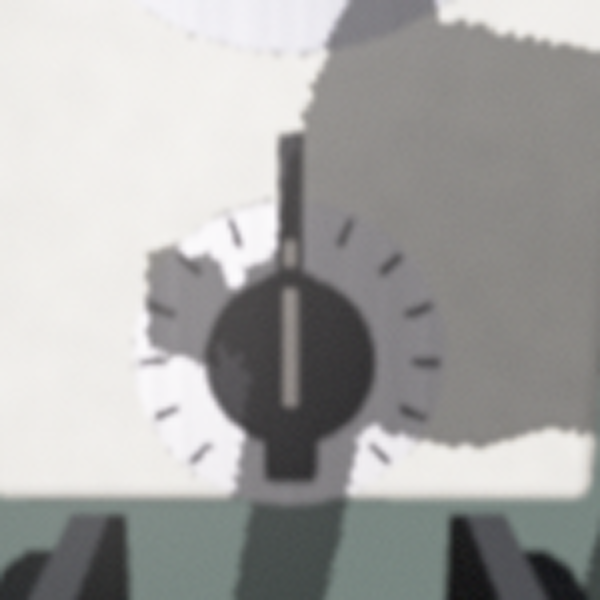

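View pics/w5.png

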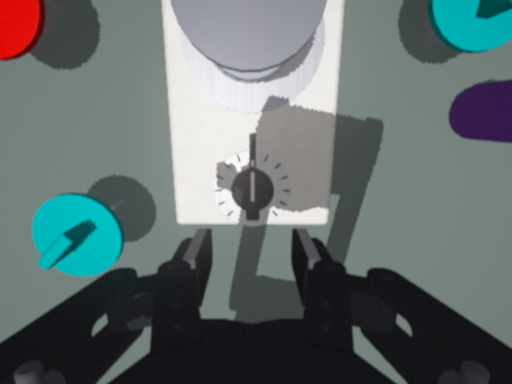

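The dial stands at zero (pointer at col 252, same as the tick). Now above the grey head.

```bash
python3 -m jog '[0,0,-0.35,0, 0,0,-0.7,-0.2, 0.3,0,-0.72,-0.4, 0.6,0,-0.72,-0.6, 0.9,-0.01,-0.72,-0.8, 0.92,-0.01,-0.72,-1, 0.92,-0.01,-0.72,-1, 0.92,-0.01,-0.72,-1]' 0.6; python3 -m jog '[0,0,0,-0.2, 0,0,0,-0.4, 0,0,0,-0.6, 0,0,0,-0.8, 0,0,0,-1, 0,0,0,-1, 0,0,0,-1]'
python3 - <<'E'
from h import *
s=manip.state();print(s['tcp_pos'],s['eef_rot'],s['qpos'])
c=calibration('wrist');im=camera('wrist');np.save('w6.npy',c,allow_pickle=True);cv2.imwrite('pics/w6.png',im[:,:,::-1])
E
```

```text
t: 8.48
tcp_pos: [0.5988, -0.226, 0.3014]
eef_rot: [3.137, -0.002, 0.5]
ft_force: [0.7, 0.2, -0.4]
width: 0.0509
t: 9.35
tcp_pos: [0.5985, -0.226, 0.3018]
eef_rot: [3.136, 0.002, 1.281]
ft_force: [-0.0, 0.3, -0.5]
width: 0.0514
[ 0.5985417  -0.22602878  0.30182706] [3.13643983e+00 1.85465487e-03 1.28051800e+00] [-4.40579977e-01  2.16058962e-01  1.26542879e+00 -1.06591110e-03
  1.65473242e+00 -1.50398648e-01]
```

View pics/w6.png

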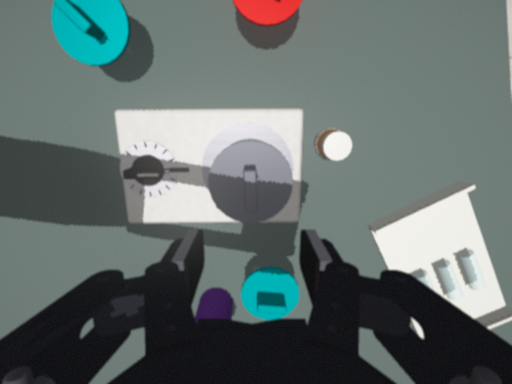

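The grey lid is at (250,180) with its bar at (250,165-213). It's upright and centred in the view; turquoise and red are outside the grasp region.

Run:
```python
from h import *
im=cv2.imread('pics/w6.png')[:,:,::-1]
crop(im,195,120,305,230,6,'pics/w6d.png')
```

```text
(no output)
```

View pics/w6d.png

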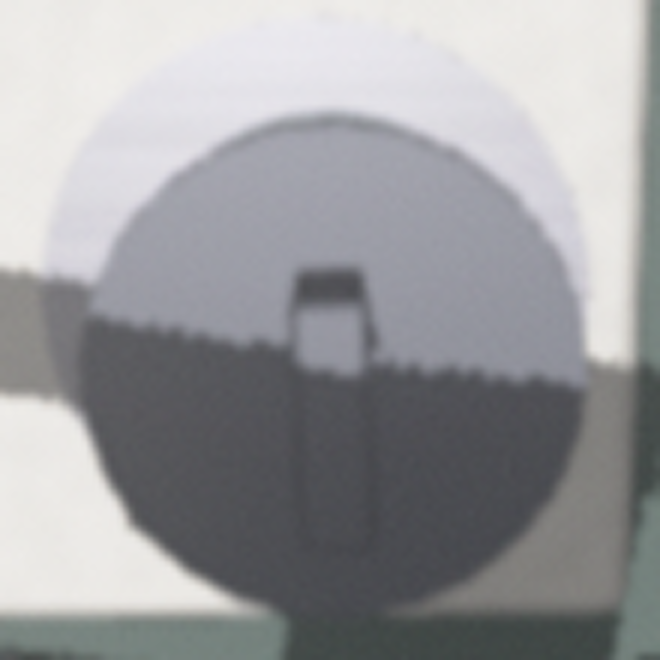

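Run:
```python
from h import *
c=np.load('w6.npy',allow_pickle=True).item()
D=lambda u,v:(195+u/6,120+v/6)
G=np.array([atz(c,*D(*q),.193)[:2] for q in [(294,304),(364,304),(377,548),(302,548)]])
print(G.round(4),G.mean(0))
d1=G[0]-G[3];d2=G[1]-G[2];print([np.degrees(np.arctan2(d[1],d[0])) for d in (d1,d2)],np.linalg.norm(d1))
print('lid top centre',atz(c,*D(334,367),.157))
```

```text
[[ 0.6001 -0.2059]
 [ 0.6101 -0.2089]
 [ 0.6012 -0.2462]
 [ 0.5901 -0.2429]] [ 0.60038926 -0.22597412]
[np.float64(74.82716163526288), np.float64(76.60605208327496)] 0.03836585546162298
lid top centre [ 0.60083363 -0.22465962  0.157     ]
```

```bash
python3 -m jog '[0,0.01,0.25,-0.03, 0,0.01,0.5,-0.03, 0,0.01,0.75,-0.03, 0,0.01,0.86,-0.03, 0,0.01,0.92,-0.03, 0,0.01,0.92,-0.03, 0,0.01,0.92,-0.03]' 0.5
python3 - <<'E'
from h import *
im=camera('wrist');cv2.imwrite('pics/w7.png',im[:,:,::-1])
E
```

```text
t: 10.28
tcp_pos: [0.6016, -0.2274, 0.1656]
eef_rot: [3.134, 0.002, 1.305]
ft_force: [0.6, -0.6, -0.1]
width: 0.0429
```

View pics/w7.png

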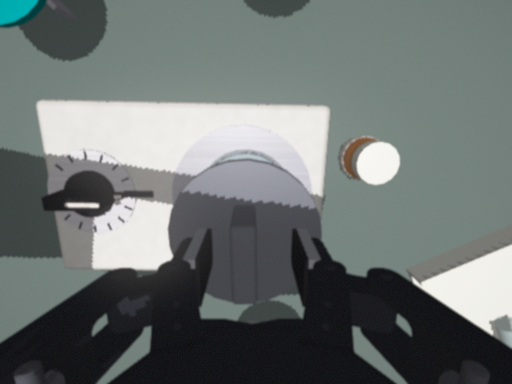

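Bar at columns 231-257, finger mid 251: about 3 mm off towards -y of the tool. Centre it, then close.

```bash
python3 -m jog '[0,-0.02,0,0, 0,-0.02,0,0, 0,-0.02,0,0]'; python3 -m jog '[0,0,0,0, 0,0,0,0, 0,0,0,0, 0,0,0,0, 0,0,0,0, 0,0,0,0]' 0 40
```

```text
t: 10.7
tcp_pos: [0.5987, -0.2266, 0.1658]
eef_rot: [3.134, 0.002, 1.305]
ft_force: [-1.1, -0.2, -0.1]
width: 0.0425
t: 11.45
tcp_pos: [0.5987, -0.2266, 0.1658]
eef_rot: [3.134, 0.002, 1.305]
ft_force: [-0.3, -0.6, 1.0]
width: 0.0116
```

```bash
python3 -m jog '[0,0,-0.03,0, 0,0,-0.1,0, 0,0,-0.2,0, 0,0,-0.35,0, 0,0,-0.5,0, 0,0,-0.7,0, 0,0,-0.9,0, 0,0,-0.9,0]'
python3 - <<'E'
from h import *
for n in ('scene','wrist','top'):
    im=camera(n);cv2.imwrite(f'pics/{n}8.png',im[:,:,::-1])
    if n=='scene':
        crop(im,130,100,430,270,2.6,'pics/s8c.png')
        crop(im,320,160,420,260,6,'pics/s8cam.png')
    if n=='top':
        crop(im,110,150,220,240,7,'pics/t8cam.png')
E
```

```text
t: 12.45
tcp_pos: [0.5992, -0.2267, 0.3057]
eef_rot: [3.126, 0.004, 1.305]
ft_force: [-0.3, -0.5, -1.2]
width: 0.011
```

View pics/s8c.png

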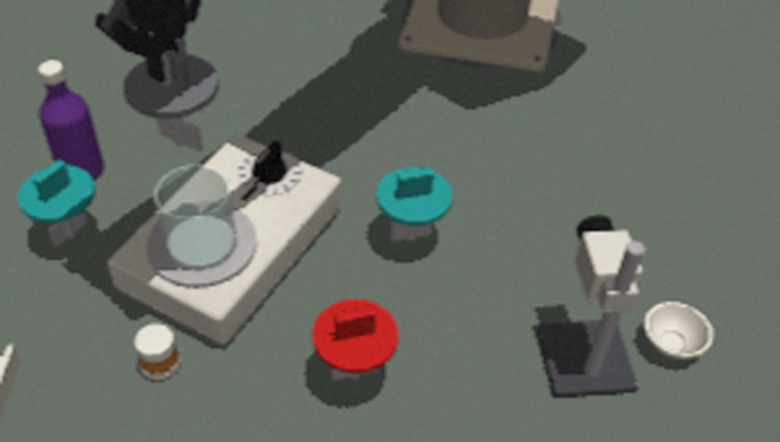

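View pics/t8cam.png

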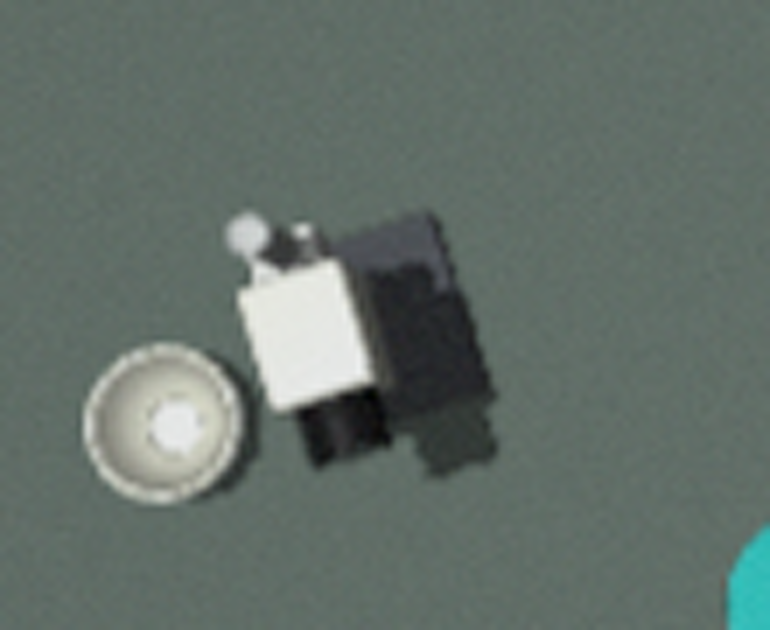

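View pics/wrist8.png

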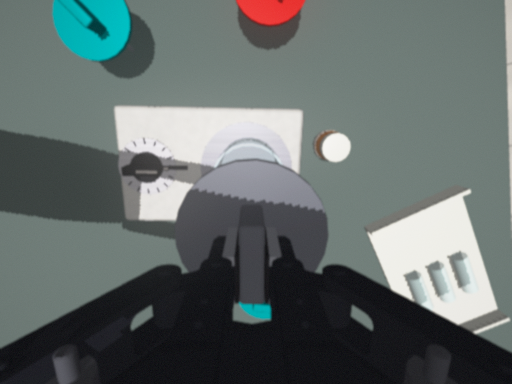

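Head is out; the vessel stays on its plate (scene crop (200,240)). The dial is still at zero. Now the inspection camera's pose.

Run:
```python
from h import *
ang=lambda d:np.degrees(np.arctan2(d[1],d[0]))
c=calibration('top');D=lambda u,v:(110+u/7,150+v/7)
Q=np.array([atz(c,*D(*q),.163)[:2] for q in [(240,290),(335,262),(375,385),(280,412)]])
print(Q.round(4),Q.mean(0),[ang(Q[0]-Q[3]),ang(Q[1]-Q[2]),ang(Q[0]-Q[1])-90,ang(Q[3]-Q[2])-90])
a=atz(c,*D(318,470),.145);b=atz(c,*D(392,445),.145);print('lens',a,b,(a+b)/2,ang(a-b)-90,np.linalg.norm(a-b))
B=[atz(c,*D(*q),.012) for q in [(430,212),(493,395)]];print('base R edge',B,ang(B[0]-B[1]))
```

```text
[[0.5978 0.2296]
 [0.61   0.1902]
 [0.5583 0.1717]
 [0.5467 0.211 ]] [0.57820312 0.20063374] [np.float64(20.017038117486013), np.float64(19.68340463705697), np.float64(17.163570189727153), np.float64(16.511428229289322)]
lens [0.52346087 0.19845632 0.145     ] [0.53430154 0.16751816 0.145     ] [0.52888121 0.18298724 0.145     ] 19.310366634979047 0.03278246950887701
base R edge [array([0.65172094, 0.18040943, 0.012     ]), array([0.56538513, 0.14824583, 0.012     ])] 20.432405289317664
```

```bash
python3 -m jog '[0.1,-0.08,0,0, 0.3,-0.25,0,0, 0.5,-0.42,0,0, 0.7,-0.6,0,0, 0.7,-0.6,0,0]'; python3 -m jog '[0.2,-0.17,0,0, 0.4,-0.34,0,0, 0.6,-0.5,0,0, 0.7,-0.6,0,0, 0.7,-0.6,0,0]';  python3 -m jog '[0.2,-0.17,0,-0.15, 0.4,-0.34,0,-0.3, 0.6,-0.5,0,-0.45, 0.7,-0.59,0,-0.6, 0.7,-0.59,0,-0.76, 0.7,-0.59,0,-0.76, 0.7,-0.59,0,-0.76]'
python3 - <<'E'
from h import *
s=manip.state();print(s['tcp_pos'],s['eef_rot'],s['qpos'])
c=calibration('wrist');np.save('w9.npy',c,allow_pickle=True)
for n in ('wrist','scene'):
    im=camera(n);cv2.imwrite(f'pics/{n}9.png',im[:,:,::-1])
E
```

```text
t: 13.22
tcp_pos: [0.5368, -0.0985, 0.2976]
eef_rot: [3.137, 0.002, 1.307]
ft_force: [-0.1, -0.6, -0.6]
width: 0.0112
t: 13.85
tcp_pos: [0.4769, 0.0268, 0.2965]
eef_rot: [3.138, 0.002, 1.309]
ft_force: [0.6, -0.4, -1.5]
width: 0.0112
t: 14.72
tcp_pos: [0.4191, 0.1504, 0.2958]
eef_rot: [3.14, 0.004, 1.902]
ft_force: [-0.6, 0.1, -0.9]
width: 0.0112
[0.4190993  0.15037355 0.29576355] [3.14002368 0.00411224 1.90181112] [ 0.23249774 -0.31685272  1.79163994 -0.00395545  1.66483885 -0.09889558]
```

View pics/wrist9.png

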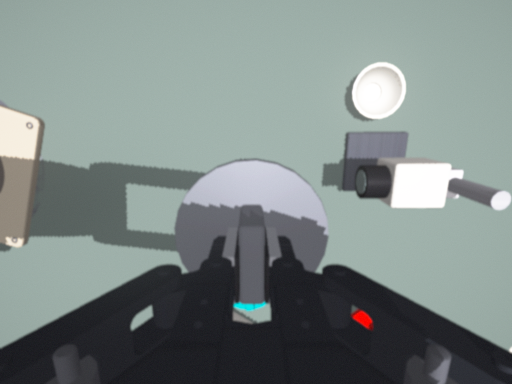

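View pics/scene9.png

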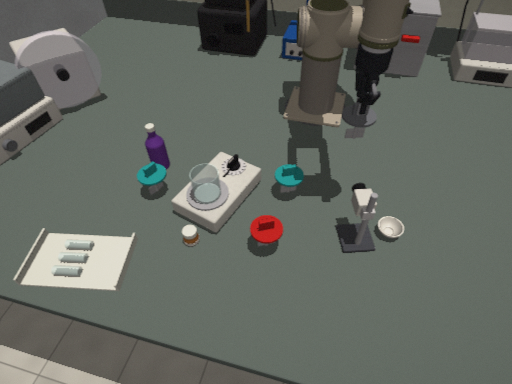

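In the wrist view, the inspection camera's lens front is at about (365,182), its head at (416,183) and its base at (376,160). It lies almost square to the picture, so the yaw is about right. Enlarging to measure.

Run:
```python
from h import *
im=cv2.imread('pics/wrist9.png')[:,:,::-1]
crop(im,335,115,475,225,5.5,'pics/w9d.png')
```

```text
(no output)
```

View pics/w9d.png

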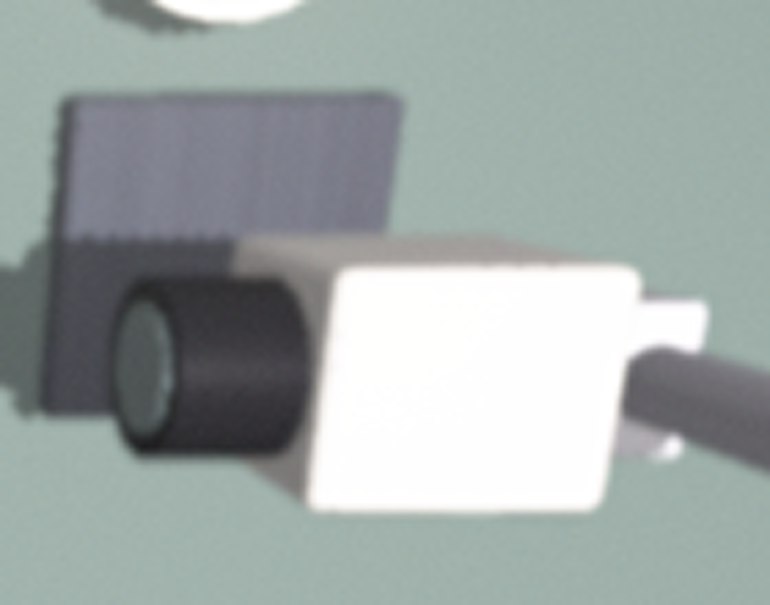

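```bash
cat > m9.py <<'E'
from h import *
ang=lambda d:np.degrees(np.arctan2(d[1],d[0]))
c=np.load('w9.npy',allow_pickle=True).item();D=lambda u,v:(335+u/5.5,115+v/5.5)
L=atz(c,*D(147,369),.140);print('lens',L)
Q=np.array([atz(c,*D(*q),.163)[:2] for q in [(335,267),(638,267),(603,511),(310,511)]])
print(Q.round(4),Q.mean(0),ang(Q[1]-Q[0]),ang(Q[2]-Q[3]),ang(Q[0]-Q[3])-90,ang(Q[1]-Q[2])-90,np.linalg.norm(Q[0]-Q[3]))
B=np.array([atz(c,*D(*q),.012)[:2] for q in [(68,96),(402,93),(42,412)]]);print('base',B.round(4),ang(B[1]-B[0]),ang(B[0]-B[2])-90,np.linalg.norm(B[1]-B[0]),np.linalg.norm(B[0]-B[2]))
l=(B[1]-B[0])/np.linalg.norm(B[1]-B[0]); m=(B[1]+B[2])/2; print('base centre',m)
s=manip.state();d=L[:2]-m;print('lens fwd of base centre',-d@l)
E
python3 m9.py
```

```text
lens [0.53382505 0.1866411  0.14      ]
[[0.547  0.2164]
 [0.5978 0.2339]
 [0.6145 0.1916]
 [0.5633 0.174 ]] [0.58065709 0.20394729] 18.958415534864795 18.9461468124946 20.93806439523344 21.578994616842962 0.04546546321121889
base [[0.5404 0.2363]
 [0.6243 0.266 ]
 [0.5692 0.1542]] 19.470383623599826 19.329145977512965 0.08899974800168622 0.08708845075949764
base centre [0.59678481 0.2100835 ]
lens fwd of base centre 0.06717314219235443
```

```bash
python3 -m jog '[-0.03,0.05,0.1,-0.015, -0.03,0.055,0.25,-0.015, -0.03,0.055,0.4,-0.015, -0.03,0.055,0.52,-0.015, -0.03,0.055,0.585,-0.015, -0.03,0.055,0.585,-0.015, -0.03,0.055,0.585,-0.015]'
python3 - <<'E'
from h import *
s=manip.state();print(s['tcp_pos'],s['eef_rot'])
c=calibration('wrist');np.save('w10.npy',c,allow_pickle=True)
for n in ('wrist','scene','top'):
    im=camera(n);cv2.imwrite(f'pics/{n}10.png',im[:,:,::-1])
    if n=='scene': crop(im,320,60,430,260,4,'pics/s10c.png')
    if n=='top': crop(im,110,150,240,290,4,'pics/t10c.png')
E
```

```text
t: 15.7
tcp_pos: [0.429, 0.1488, 0.209]
eef_rot: [3.139, 0.004, 1.915]
ft_force: [0.6, -0.4, -1.1]
width: 0.0112
[0.42902727 0.14881518 0.20900449] [3.13855609 0.00415191 1.91467099]
```

View pics/wrist10.png

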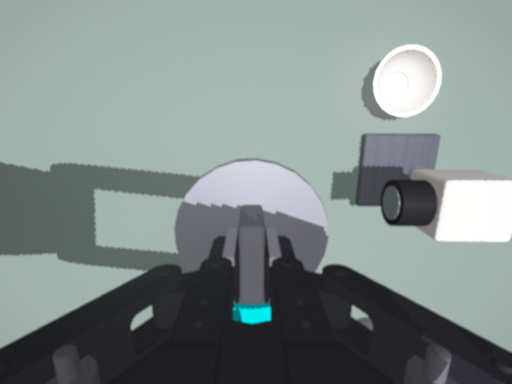

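View pics/s10c.png

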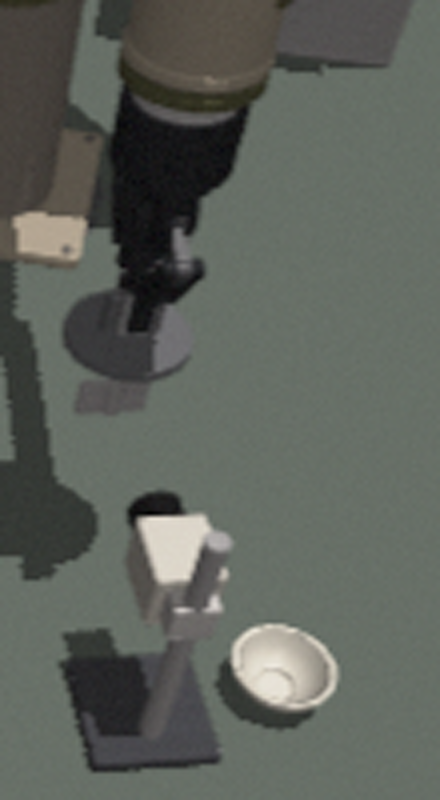

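View pics/t10c.png

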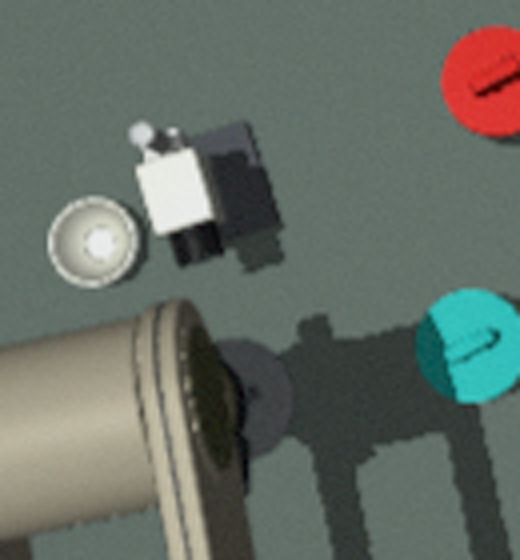

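The lid is at (252,230) and the lens front at (392,203) in the wrist picture. In the scene crop, the blade is under the lid at (112,397), facing the lens at (155,507). I'll fit the lid and lens in this same picture so that the calibration bias mostly cancels.

Run:
```python
from h import *
im=cv2.imread('pics/wrist10.png')[:,:,::-1]
crop(im,370,120,512,250,5.5,'pics/w10l.png')
crop(im,165,150,340,320,4.5,'pics/w10h.png')
im=cv2.imread('pics/scene10.png')[:,:,::-1]
crop(im,330,120,400,250,6,'pics/s10d.png')
```

```text
(no output)
```

View pics/w10l.png

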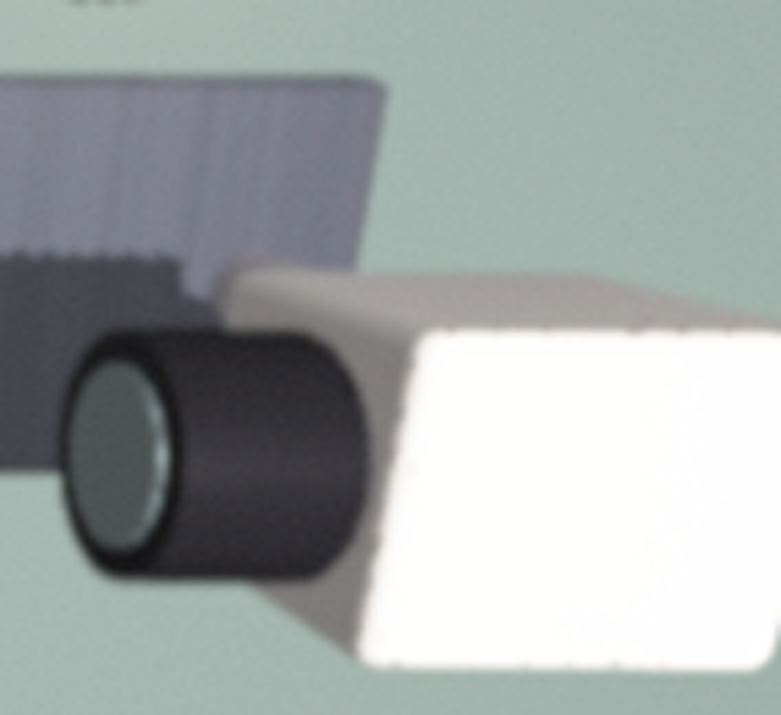

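View pics/w10h.png

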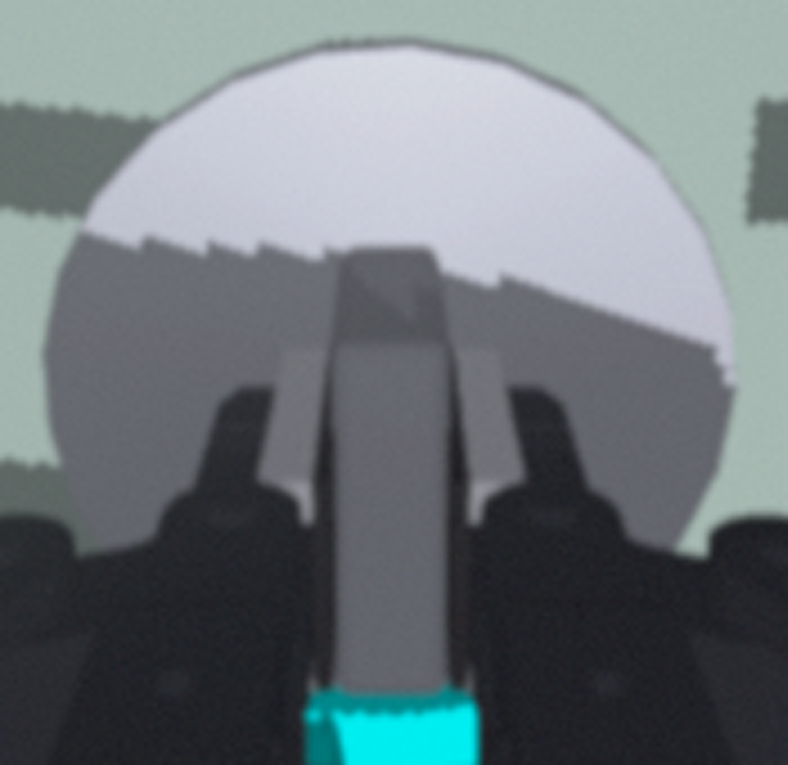

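View pics/s10d.png

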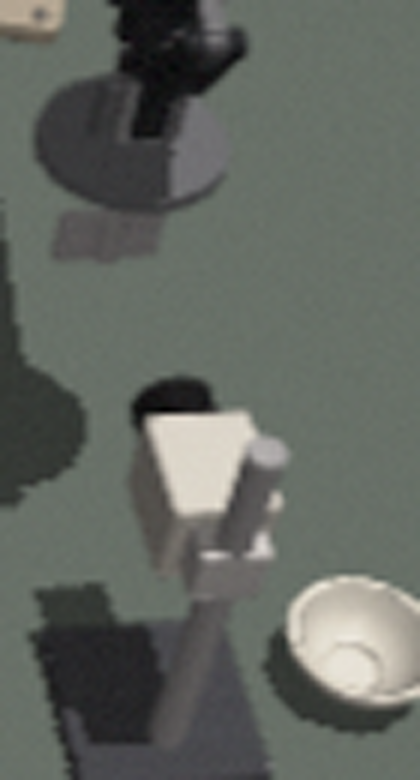

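```bash
cat > m10.py <<'E'
from h import *
from scipy.optimize import least_squares
ang=lambda d:np.degrees(np.arctan2(d[1],d[0]))
c=np.load('w10.npy',allow_pickle=True).item()
Hh=lambda u,v:(165+u/4.5,150+v/4.5);Ll=lambda u,v:(370+u/5.5,120+v/5.5)
z=.209-.0148+.008
E=np.array([atz(c,*Hh(*q),z)[:2] for q in [(45,350),(60,270),(85,222),(155,130),(235,75),(320,46),(405,40),(500,60),(580,95),(655,158),(705,235),(735,385),(718,465),(680,550)]])
r=least_squares(lambda p:np.hypot(*(E-p[:2]).T)-p[2],[.43,.15,.044]);print('lid',r.x,'res mm',np.abs(r.fun*1e3).max())
hd=r.x[:2]
zb=.209-.0148+.042
B=np.array([atz(c,*Hh(*q),zb)[:2] for q in [(333,345),(446,345),(446,690),(335,690)]]);print('bar',B.mean(0),ang(B[0]-B[3])-90,ang(B[1]-B[2])-90,np.linalg.norm(B[0]-B[1]),np.linalg.norm(B[0]-B[3]))
L=atz(c,*Ll(121,454),.140);print('lens',L)
Q=np.array([atz(c,*Ll(*q),.163)[:2] for q in [(418,332),(781,332),(362,666),(760,668)]]);print('head edges',ang(Q[1]-Q[0]),ang(Q[3]-Q[2]),ang(Q[0]-Q[2])-90)
Bs=np.array([atz(c,*Ll(*q),.012)[:2] for q in [(0,76),(380,78)]]);print('base edge',ang(Bs[1]-Bs[0]))
for a in (19,19.6,20.2):
    t=np.radians(a);ux=np.array([np.cos(t),np.sin(t)]);uy=np.array([-ux[1],ux[0]]);d=hd-L[:2];print(a,'head in lens frame',d@ux,d@uy)
E
python3 m10.py
```

```text
lid [0.43065526 0.14985922 0.04337864] res mm 0.7300152685356803
bar [0.43029862 0.15006532] 19.348762801674454 20.393367718575533 0.010815438513781847 0.03836241149904716
lens [0.53313327 0.18702587 0.14      ]
head edges 19.673271159965633 19.323630902316744 20.826161289035056
base edge 19.40397974348511
19 head in lens frame -0.10899513177328944 -0.0017781740840430809
19.6 head in lens frame -0.10900777615618741 -0.000636703095978172
20.2 head in lens frame -0.10900846660802388 0.0005048377137562004
```

The blade's middle is within about 1 mm sideways and in distance. One small trim (1 mm back, 1 mm down), then an independent check of the blade in the scene camera.

```bash
python3 -m jog '[0,-0.007,0.008,0, 0,-0.007,0.008,0, 0,-0.007,0.008,0, 0,-0.007,0.008,0]'
python3 - <<'E'
from h import *
s=manip.state();print(s['t'],s['tcp_pos'],s['eef_rot'],s['width'],s['ft_force'])
im=camera('scene').copy();c=calibration('scene')
o=np.array([.4298,.1496,s['tcp_pos'][2]-.0148]);a=s['eef_rot'][2]-np.pi/2
R=rot([0,0,a])
lid=[[.044*np.cos(t),.044*np.sin(t),0] for t in np.linspace(0,6.28,40)]
bl=[[x,y,z] for x in (.002,) for y,z in ((-.025,-.038),(-.025,-.068),(.025,-.068),(.025,-.038),(-.025,-.038))]
t=np.radians(19.5);L=np.array([.5325,.1868,.14]);RL=rot([0,0,t])
ln=[[0,.018*np.cos(q),.018*np.sin(q)] for q in np.linspace(0,6.28,40)]
hd=[[x,y,.023] for x,y in ((.025,-.023),(.025,.023))]
S=6;u0,v0=330,110
big=cv2.resize(im[v0:v0+95,u0:u0+75],None,fx=S,fy=S,interpolation=cv2.INTER_CUBIC)
raw=big.copy()
for P,Rr,O,col in ((lid,R,o,(255,255,0)),(bl,R,o,(255,0,0)),(ln,RL,L,(0,255,0))):
    q=proj(c,np.array(P)@Rr.T+O); q=((q-[u0,v0]+.5)*S).astype(int)
    cv2.polylines(big,[q],False,col,1)
cv2.imwrite('pics/s11.png',np.hstack([raw,big])[:,:,::-1])
E
```

```text
t: 16.35
tcp_pos: [0.428, 0.1485, 0.2078]
eef_rot: [3.138, 0.004, 1.915]
ft_force: [-0.1, 0.3, -0.3]
width: 0.0114
16.35 [0.4280221  0.14849022 0.20783935] [3.13838263 0.00418131 1.91475057] 0.011432781728341591 [-0.10714862  0.34643007 -0.29746392]
```

View pics/s11.png

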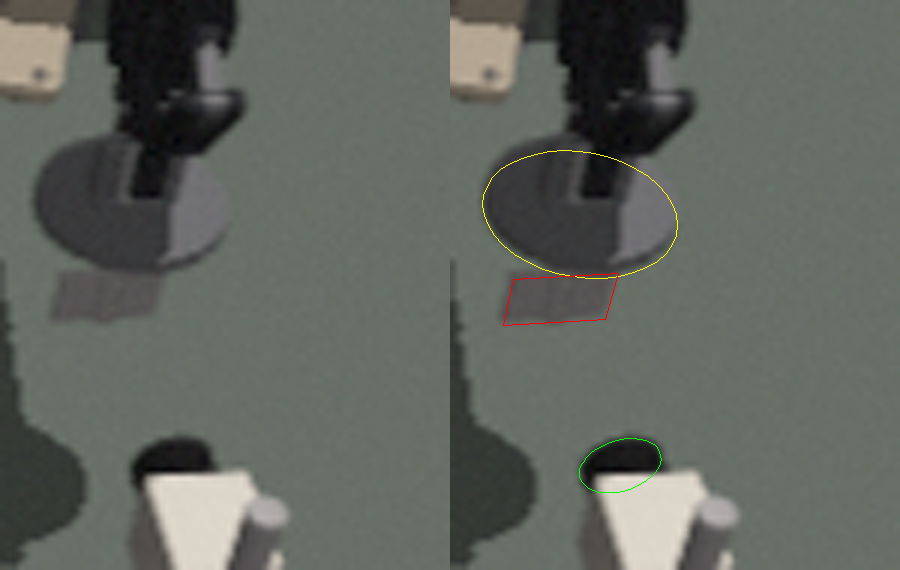

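The blade, lid and lens outlines in the scene picture match the model to about half a pixel (about 1 mm). The lower lid edge is at (580,275) and the blade at (560,300), parallel to the overlay; forces are near zero. Handing in.

```bash
python3 -c "
from station import manip
print(manip.hand_in(), manip.state()['t'])"
```

```text
the job is handed in; nothing more can be done
the job is handed in; nothing more can be done
```

The dial is at zero and the grey head is being held in front of the inspection camera; I handed the job in at about 16.4 s.

- **Dial:** I turned it about 34° clockwise and let go. The pointer then lined up with the long tick to within what the picture shows, and it still did after the head was lifted.
- **Head:** I gripped the grey lid by its bar and lifted it straight out. The vessel stayed on its plate. I then carried the head over the other things to the camera.
- **Position:** In the wrist picture, the blade was about 109 mm in front of the lens and within 1 mm sideways, so I backed it off 1 mm to the asked 11 cm. I also lowered it 1 mm, to about lens height (140 mm). The blade is square to the lens within about 1°, and the tool was within about 0.3° of upright.
- **Last checks:** After that trim, the scene camera agreed with the expected outlines of blade, lid and lens to about half a pixel (about 1 mm). Wrist force was near zero and the grip steady.

**Disagreements:**
- The first top-camera estimate of the lens was about 5 mm off the wrist camera's. I used the wrist camera because it shows lid and lens together.
- The lid fit came out about 0.6 mm small in radius, so the height could be off by a millimetre or two.
- While gripping the dial, the wrist force reached about 33 N before I relaxed it, well under the 120 N limit.

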